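Face up a jar display with a fold-down hook

TASK

Face up the jar display. Fold the hook on the stand down level, take the red guard panel out of its brackets at the front of the white tray and hang it by its window on the hook, letting go of it; with the guard hanging there, stand every tipped-over jar upright again in a lane of the tray. Then set the guard back down into its brackets, fold the empty hook up flat against its stand, and leave the jars that already stand upright on their feet; do not drop the glass jars or disturb the other goods on the table.

Things in the scene. Friction and masses are not known exactly. Their poses are not given: they have to be found in the camera images.
- tray: White tray fixed to the table, 340 x 264 mm board, upper face 12 mm above the table. Origin: centre of its underside; x along the lanes, away from the brackets; y across. A steel wire, top 8 mm above the board, runs along x (-125 to +165 mm) at y = 0; clear side rails, inner faces at y = +-126 mm, stand 18 mm above the board: two lanes, centred at y = +-62 mm. Rear lip at x = +167 mm, 30 mm high
- guard_home (a point): On the tray's board midway between the two grey slotted brackets at the tray's front (tray x = -150, y = 0 mm): where the guard's origin belongs. Each bracket stands 30 mm above the board, with a 13 mm wide slot along the tray's y, open inward at 58 mm and closed outward at 80 mm from this point. Axes as the tray's.
- guard: Loose red sign panel, 130 to 200 g, 8 mm thick (x), 150 wide (y), 114 high; a white grip tab 40 mm wide and 8 thick rises from 114 to 152 mm. Origin: middle of the bottom edge, z up. Window |y| < 30 mm, z = 66 to 100 mm, under the 14 mm high top bar. At home it stands on the board, ends in the brackets, its x along the tray's x (either way round).
- stand: Fixed stand: upright grey board 100 mm wide (y), 18 thick, top edge 225 mm above the table, front face at x = +14 mm of the stand's frame, on a foot plate (x -40 to +80 mm, 120 mm wide, 12 mm thick). Origin on the table under the hook's hinge; the hook is on the -x side.
- hook_hinge (a point): Centre of the hook's hinge, 185 mm above the table, hinge line along the stand's y. Axes as the stand's.
- hook_end (a point): Centre of the yellow crossbar at the hook's free end, 90 mm from the hinge; the crossbar is 14 mm thick and 26 mm long along the stand's y.
- hook (a joint): Fold-down hook, rad: 0 = folded flat, pointing straight up (yellow end 275 mm above the table, above the board's top edge); 1.57 = level, against its stop, pointing along the stand's -x. Steel bar 12 mm wide, 8 thick, its top face 4 mm above the hinge when level. Stiff hinge: about 1 N at the end moves it, and it stays where it is left.
- jar1: Glass jar of red sauce with a white lid, 62 mm in diameter, 70 mm high (lid the last 12 mm, 58 mm wide), 220 to 350 g, centre of mass near mid-height (set down leaning up to about 35 degrees it rocks upright by itself); it starts lying on its side along a lane. Origin at the centre of the jar's bottom face, z along its axis from bottom to lid. May be absent.
- jar2: Glass jar of red sauce with a white lid, 62 mm in diameter, 70 mm high (lid the last 12 mm, 58 mm wide), 220 to 350 g, centre of mass near mid-height (set down leaning up to about 35 degrees it rocks upright by itself); it starts lying on its side along a lane. Origin at the centre of the jar's bottom face, z along its axis from bottom to lid. May be absent.
- jar3: Glass jar of red sauce with a white lid, 62 mm in diameter, 70 mm high (lid the last 12 mm, 58 mm wide), 220 to 350 g, centre of mass near mid-height (set down leaning up to about 35 degrees it rocks upright by itself); it starts lying on its side along a lane. Origin at the centre of the jar's bottom face, z along its axis from bottom to lid. May be absent.
- mate: A like jar of red sauce with a white lid, already standing upright in a lane; same size and origin.
- back_left: Upright jar of green pickles with a brass lid at the rear end of a lane, 62 mm in diameter, 70 mm high; origin at the centre of its bottom.
- back_right: Upright jar of dark jam with a blue lid at the rear end of a lane, 62 mm in diameter, 70 mm high; origin at the centre of its bottom.
- oil: Bystander on the table, not to be disturbed: amber oil bottle, 64 mm in diameter, 210 mm high; origin at the centre of its underside.
- tomato_can: Bystander on the table, not to be disturbed: red-labelled steel can, 74 mm in diameter, 110 mm high; origin at the centre of its underside.
- honey: Bystander on the table, not to be disturbed: golden jar with a red lid, 68 mm in diameter, 70 mm high; origin at the centre of its underside.
- label_gun: Bystander on the table, not to be disturbed: blue label gun with a yellow roll, about 110 x 30 x 115 mm; origin at the centre of its underside.
- label_roll: Bystander on the table, not to be disturbed: small white roll of labels, 56 mm in diameter, 22 mm high; origin at the centre of its underside.

How it is judged:
By the outcome, as a careful person would: the job done as asked, in the order asked, and still so for the second after the job is handed in, with the robot touching nothing.
Of jar1, jar2, jar3 only 2 to 3 are there at a start; the rules pass over those that are not, and their reading is None.
At some moment in a run one of jar1, jar2, jar3 may be knocked a few centimetres aside while the robot is not near it.
It also fails if it takes over 208 s, if anything falls off the work surface, if the arm or the gripper's body presses on something with over 40 N, if the wrist force passes 120 N, or if a joint passes its speed limit or range.

ROBOT

A 6-joint arm with a two-finger parallel gripper is mounted at the origin on the work surface. World frame = base frame: x ahead of the robot, y to its left, z up, the work surface at z = 0. Lengths are in m, angles in rad, forces in N, time in s.
With the tool pointing down it reaches from about 0.2 to 0.875 m from the base axis. Payload 3.4 kg.
Tool frame: the origin (TCP) lies between the finger pads; the fingertips stand 25 mm ahead of it and the grasp point (between the pads) lies 6 mm ahead of it (r.nose_length is the z of the fingertips in the tool frame, in m); z points along the fingers, y is the line along which they close (so a half turn about z gives the same grasp; the last joint's range is limited). The gripper opens to 94 mm and grips with 3 to 60 N. Pads are 16 mm wide; open, the fingers measure 119 mm over their backs; the gripper's body (75 mm by 177 mm) begins 78 mm behind the grasp point.
Start: joints at [-1.383, 0.276, 1.505, -0, 1.361, -0.121], TCP at [0.175, -0.548, 0.197] pointing down, gripper open.
Joint ranges: [-2.89, 2.89], [-0.75, 2.08], [0.22, 2.7], [-1.18, 4.32], [0.11, 2.71], [-2.7, 2.7]. Speed limits (rad/s): [2.57, 2.57, 3.14, 3.14, 3.14, 3.14].

INTERFACE

Orientations are given as a unit quaternion [w, x, y, z].
In Python, from plant import r, gripper_to, inverse_kinematics, vision, models, telemetry gives the robot as it stands. Calls block until the motion is done:
- r.move_to(position, orientation): joint-space move of the TCP to a pose.
- r.move_l(position, rot=None, vel=0.15, guard=None): straight line of the TCP; rot=None keeps the orientation; vel is the mean speed in m/s. With guard (N) it stops when the force on the tool has changed by that much, and returns True; else False.
- r.movej(angles): joint-space move.
- gripper_to(opening, f_grip=None): finger opening in m; f_grip is the grip in N (None keeps the last); returns when the fingers have stopped.
- r.hold(seconds).
- inverse_kinematics(position, orientation): joint angles nearest the present ones, or None.
- vision.snapshot(name): name is "scene" or "top" or "wrist"; returns the picture (384x512x3 uint8, red, green, blue); there is no depth.
- vision.get_calibration(name): a dict with "fx", "fy", "cx", "cy" (pixels), "D" ([k1, k2, p1, p2, k3] as OpenCV has them; the pictures are not rectified), "position" and "orientation" of the camera in the world. Camera axes: x right, y down, z forward; pixel columns grow to the right and rows downward; lengths in m; the calibration is good to about 2 mm. A picture is of the moment at which its call begins: read the wrist's pose just before it. get_calibration takes no time and is no camera call; for the wrist camera it gives the pose at the moment of the call.
A pose or a line that the arm cannot do raises r.PlanningError and nothing moves.
- r.sign_off(): hands the job in; it is judged then, once.
Trained networks look in the newest picture that a camera, given by its name, has taken for a name from the list of things; names that differ only in an ending like _2 or _b are one class to them, and where a whole thing is asked for, a point or a joint stands for the part that bears it (a point fixed in the world has none). Each returns a list of dicts, best first, with "score" (0 to 1); they miss things now and then, are a little off and sometimes report something else, mostly with a low value. They report only what shows in the picture. A call takes as long as a camera call.
- models.boxes_of(thing, camera): "at" ([x, y, z] in m, in world coordinates, good to about 4 mm: the middle of the surface that is visible of it).
- models.regions_of(thing, camera): "pixels" (384x512 bool, what is visible of it).
- models.mark_of(thing, camera): "at" ([x, y, z] in m, in world coordinates, good to about 4 mm: a listed point, or the origin of a listed thing).
Readings, each from a call of its own:
- telemetry.current_t(): time.
- telemetry.current_joints(): joint angles.
- telemetry.current_dq(): joint speeds.
- telemetry.current_joint_efforts(): joint torques, N m.
- telemetry.current_ee_pos(): TCP position.
- telemetry.current_tool_rot(): TCP orientation.
- telemetry.current_wrist_force(): force on the tool from outside, world axes, zero at the start.
- telemetry.current_torque(): the same for the moment, N m.
- telemetry.current_opening(): finger opening in m.
- telemetry.current_finger_force(): force on a finger pad.
Only numpy, scipy, OpenCV 4.12 (cv2) and the standard library are available. Lean on these libraries where they do the work, as an engineer would, in place of code of your own. Each camera call takes 0.05 s, during which the arm holds its last target. There are 200 camera calls.

## Working session

There is one attempt and no reset: what is moved stays moved. The work goes in short steps, each a Python script; the robot and the scene stay as the last script left them, time stands still between calls to the robot, and variables do not carry over. Pictures are saved under pics/ and viewed, at most 14 in all, crops included, and the job is handed in when it is done.

```bash
ls; mkdir -p pics; python3 - <<'E'
from plant import r, vision, models, telemetry
import cv2,numpy as np
for c in ("scene","top"):
    im=vision.snapshot(c); cv2.imwrite(f"pics/{c}0.png",im[:,:,::-1])
    k=vision.get_calibration(c); print(c,k)
    for n in ["tray","guard_home","guard","stand","hook_hinge","hook_end","jar1","mate","back_left","back_right","oil","tomato_can","honey","label_gun","label_roll"]:
        print(n,[(np.round(d["at"],3).tolist(),round(d["score"],2)) for d in models.mark_of(n,c)][:5])
print(telemetry.current_t())
E
```

```text
pics
scene {'fx': 454.35504382833386, 'fy': 454.35504382833386, 'cx': 257.8744541462769, 'cy': 190.03932181123426, 'D': array([-0.15881963,  0.        ,  0.        ,  0.        ,  0.        ]), 'position': array([1.19017645, 0.71874242, 1.71620238]), 'orientation': array([-0.09555847,  0.36157708,  0.89134615, -0.25618868])}
tray [([0.563, -0.146, -0.004], 0.95)]
guard_home [([0.421, -0.16, 0.016], 0.65)]
guard [([0.421, -0.159, 0.014], 0.78)]
stand [([0.594, 0.172, 0.002], 0.67), ([0.612, -0.213, 0.012], 0.28)]
hook_hinge [([0.599, 0.173, 0.186], 0.83), ([0.424, -0.161, 0.013], 0.72)]
hook_end [([0.579, 0.164, 0.273], 0.53), ([0.474, 0.391, 0.001], 0.47)]
jar1 [([0.651, -0.074, 0.042], 0.75), ([0.476, -0.223, 0.047], 0.64), ([0.546, -0.08, 0.04], 0.58)]
mate [([0.556, -0.455, -0.002], 0.62), ([0.613, -0.213, 0.01], 0.6)]
back_left [([0.705, -0.195, 0.011], 0.61)]
back_right [([0.694, -0.068, 0.01], 0.68)]
oil [([0.406, 0.52, -0.001], 0.66)]
tomato_can [([0.557, -0.456, -0.002], 0.71)]
honey [([0.535, 0.435, 0.004], 0.77)]
label_gun [([0.374, -0.45, 0.002], 0.56)]
label_roll [([0.472
[... 464 characters left out ...]
22, -0.16, 0.014], 0.57)]
stand [([0.592, 0.167, -0.003], 0.74), ([0.539, 0.432, 0.006], 0.6), ([0.581, 0.169, 0.271], 0.51)]
hook_hinge [([0.596, 0.168, 0.186], 0.64)]
hook_end [([0.579, 0.169, 0.274], 0.58)]
jar1 [([0.641, -0.074, 0.044], 0.92), ([0.54, -0.084, 0.039], 0.79), ([0.472, -0.221, 0.043], 0.71)]
mate [([0.61, -0.215, 0.013], 0.59)]
back_left [([0.704, -0.198, 0.01], 0.69)]
back_right [([0.693, -0.069, 0.011], 0.53)]
oil [([0.408, 0.517, 0.004], 0.94)]
tomato_can [([0.557, -0.456, 0.001], 0.57), ([0.696, -0.07, 0.009], 0.51)]
honey [([0.543, 0.433, 0.006], 0.71)]
label_gun [([0.373, -0.443, 0.002], 0.72)]
label_roll [([0.474, 0.392, -0.0], 0.55), ([0.59, 0.17, 0.185], 0.26)]
1.6
```

```bash
python3 - <<'E'
import cv2
a=cv2.imread("pics/scene0.png");b=cv2.imread("pics/top0.png")
cv2.imwrite("pics/s1.png",cv2.resize(a[60:330,100:460],(800,600),interpolation=cv2.INTER_CUBIC))
cv2.imwrite("pics/t1.png",cv2.resize(b[60:330,130:490],(800,600),interpolation=cv2.INTER_CUBIC))
E
```

```text
(no output)
```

View pics/s1.png

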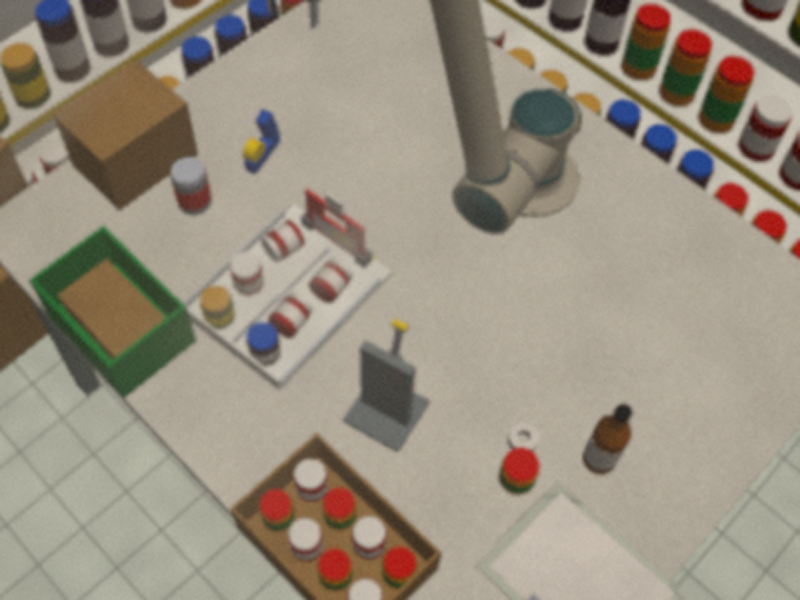

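View pics/t1.png

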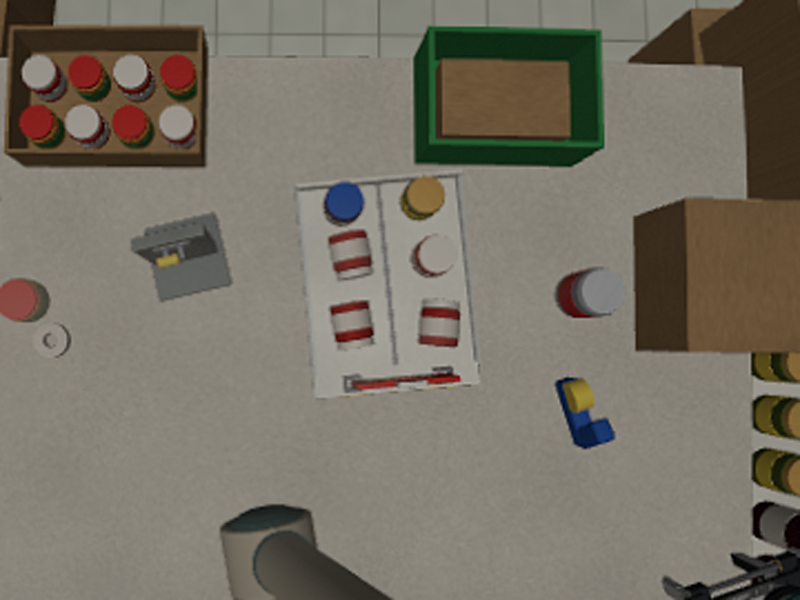

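```bash
cat > h.py <<'E'
from plant import r, gripper_to, inverse_kinematics, vision, models, telemetry as T
import cv2, numpy as np
from scipy.spatial.transform import Rotation as R
def q(z,y):
    z=np.array(z,float);z/=np.linalg.norm(z);y=np.array(y,float);y-=z*(y@z);y/=np.linalg.norm(y)
    a=R.from_matrix(np.c_[np.cross(y,z),y,z]).as_quat();return a[[3,0,1,2]]
def down(t): return q([0,0,-1],[np.cos(t),np.sin(t),0])
def proj(P,k):
    o=np.array(k["orientation"]);Rc=R.from_quat(o[[1,2,3,0]]).as_matrix()
    K=np.array([[k["fx"],0,k["cx"]],[0,k["fy"],k["cy"]],[0,0,1]])
    c=(np.atleast_2d(P)-k["position"])@Rc
    return cv2.projectPoints(c,np.zeros(3),np.zeros(3),K,k["D"])[0][:,0]
def ray(uv,k,h):
    o=np.array(k["orientation"]);Rc=R.from_quat(o[[1,2,3,0]]).as_matrix()
    K=np.array([[k["fx"],0,k["cx"]],[0,k["fy"],k["cy"]],[0,0,1]])
    n=cv2.undistortPoints(np.array(uv,float).reshape(-1,1,2),K,k["D"])[:,0]
    d=np.c_[n,np.ones(len(n))]@Rc.T
    return k["position"]+d*((h-k["position"][2])/d[:,2])[:,None]
def st(*a): print(*a,"t",round(T.current_t(),1),np.round(T.current_ee_pos(),4),np.round(T.current_wrist_force(),1),"open",round(T.current_opening(),4))
def snap(c,name):
    k=vision.get_calibration(c);im=vision.snapshot(c)[:,:,::-1].copy();cv2.imwrite(f"pics/{name}.png",im);return im,k
def marks(names,c):
    for n in names: print(c,n,[(np.round(d["at"],3).tolist(),round(d["score"],2)) for d in models.mark_of(n,c)][:4])
E
python3 - <<'E'
from h import *
p=T.current_ee_pos(); r.move_l([p[0],p[1],0.42],vel=0.3)
r.move_to([0.50,-0.15,0.42],down(1.57+0.08)); st()
im,k=snap("wrist","w1"); print(k)
marks(["tray","guard_home","guard","jar1","mate","back_left","back_right"],"wrist")
r.move_to([0.50,0.16,0.45],down(1.57)); st()
im2,k2=snap("wrist","w2"); print(k2["position"],k2["orientation"])
marks(["stand","hook_hinge","hook_end"],"wrist")
for y in (.1,.2,.3):
  c,s=np.cos(y),np.sin(y)
  P=np.array([[.593+c*a-s*b,.169+s*a+c*b,h] for a,b,h in [(-.04,-.06,.012),(-.04,.06,.012),(.08,.06,.012),(.08,-.06,.012),(.014,-.05,.225),(.014,.05,.225)]])
  uv=proj(P,k2)
  if y==.2: cv2.polylines(im2,[np.int32(uv[:4])],True,(0,255,0));cv2.polylines(im2,[np.int32(uv[4:])],False,(255,255,0))
cv2.imwrite("pics/w12.png",cv2.resize(np.hstack([im,im2]),(800,300),interpolation=cv2.INTER_AREA))
E
```

```text
t 4.4 [ 0.4998 -0.1506  0.4196] [0.5 0.3 0.2] open 0.0939
{'fx': 319.6461902087079, 'fy': 319.6461902087079, 'cx': 251.01654853119766, 'cy': 192.79065014844306, 'D': array([-0.06090256,  0.        ,  0.        ,  0.        ,  0.        ]), 'position': array([ 0.42585272, -0.15655105,  0.60755464]), 'orientation': array([0.08710956, 0.67350821, 0.72797871, 0.09405116])}
wrist tray [([0.57, -0.145, -0.001], 0.73), ([0.694, -0.073, 0.015], 0.16)]
wrist guard_home [([0.424, -0.162, 0.012], 0.69)]
wrist guard [([0.421, -0.16, 0.01], 0.87)]
wrist jar1 [([0.648, -0.08, 0.046], 0.68), ([0.474, -0.219, 0.041], 0.64), ([0.565, -0.452, -0.002], 0.5)]
wrist mate [([0.617, -0.212, 0.009], 0.61)]
wrist back_left [([0.704, -0.193, 0.011], 0.96)]
wrist back_right [([0.697, -0.07, 0.012], 0.59), ([0.537, -0.076, 0.041], 0.54)]
t 6.0 [0.5002 0.1592 0.4498] [0.4 0.4 0.2] open 0.0939
[0.42590375 0.15926838 0.63771843] [0.09132776 0.70185978 0.70062151 0.09045217]
wrist stand [([0.592, 0.174, 0.002], 0.8)]
wrist hook_hinge [([0.594, 0.169, 0.187], 0.72)]
wrist hook_end [([0.578, 0.166, 0.277], 0.68)]
```

View pics/w12.png

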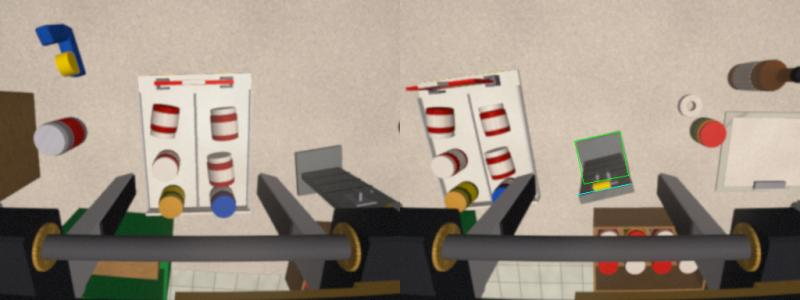

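```bash
python3 - <<'E'
import cv2,numpy as np
a=cv2.imread("pics/w1.png");b=cv2.imread("pics/w2.png")
A=cv2.resize(a[85:285,165:325],(480,600),interpolation=cv2.INTER_CUBIC)
B=cv2.resize(b[150:270,210:310],(320,384),interpolation=cv2.INTER_CUBIC)
B=cv2.copyMakeBorder(B,0,216,0,0,cv2.BORDER_CONSTANT)
cv2.imwrite("pics/z1.png",np.hstack([A,B]))
E
```

```text
(no output)
```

View pics/z1.png

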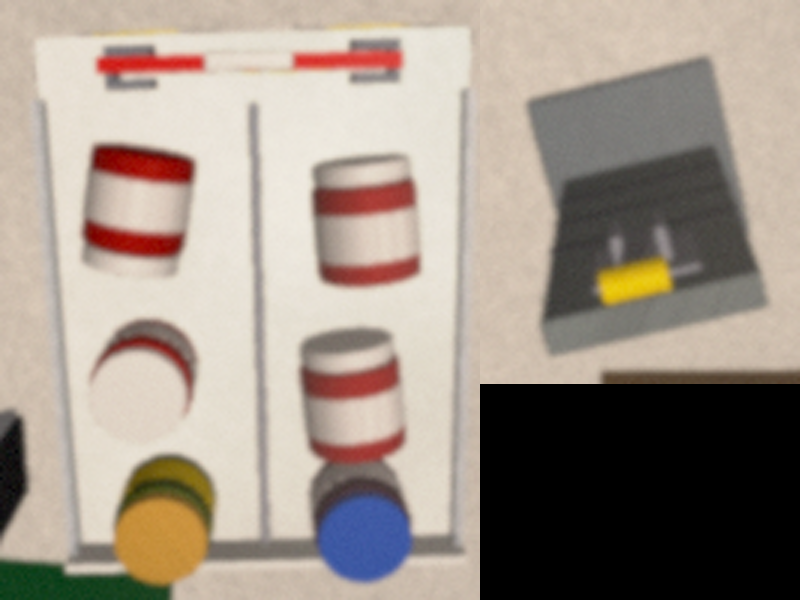

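```bash
python3 - <<'E'
from h import *
K=dict(fx=319.6461902,fy=319.6461902,cx=251.016548,cy=192.79065,D=np.array([-0.06090256,0,0,0,0]))
k1=dict(K,position=np.array([0.42585272,-0.15655105,0.60755464]),orientation=[0.08710956,0.67350821,0.72797871,0.09405116])
k2=dict(K,position=np.array([0.42590375,0.15926838,0.63771843]),orientation=[0.09132776,0.70185978,0.70062151,0.09045217])
f=lambda L:[(210+(x-480)/3.2,150+y/3.2) for x,y in L]
g=lambda L:[(165+x/3,85+y/3) for x,y in L]
def show(n,P):
    d=P[1]-P[0];print(n,np.round(P,4).tolist(),"mid",np.round(P.mean(0),4),"len",round(np.linalg.norm(d),4),"yaw",round(np.arctan2(-d[0],d[1]),4))
show("foot",ray(f([(528,101),(710,57)]),k2,.012))
show("bfront",ray(f([(545,322),(750,273)]),k2,.225))
show("bback",ray(f([(548,355),(768,303)]),k2,.225))
show("yel",ray(f([(600,283),(672,275)]),k2,.275))
show("tray",ray(g([(35,38),(470,28)]),k1,.012))
show("guardtop",ray(g([(98,65),(402,60)]),k1,.126))
show("tab",ray(g([(204,60),(294,60)]),k1,.164))
show("wire",ray(g([(253,103),(266,540)]),k1,.020))
print(r.nose_length, R.from_quat(np.array(k1["orientation"])[[1,2,3,0]]).as_matrix())
E
```

```text
foot [[0.5675, 0.1062, 0.012], [0.5397, 0.2197, 0.012]] mid [0.5536 0.1629 0.012 ] len 0.1169 yaw 0.2401
bfront [[0.6187, 0.1294, 0.225], [0.5958, 0.2187, 0.225]] mid [0.6073 0.174  0.225 ] len 0.0922 yaw 0.2515
bback [[0.6347, 0.1304, 0.225], [0.6099, 0.227, 0.225]] mid [0.6223 0.1787 0.225 ] len 0.0998 yaw 0.251
yel [[0.5792, 0.1543, 0.275], [0.5759, 0.1818, 0.275]] mid [0.5776 0.168  0.275 ] len 0.0276 yaw 0.1172
tray [[0.4157, -0.2918, 0.012], [0.3897, -0.0321, 0.012]] mid [ 0.4027 -0.1619  0.012 ] len 0.261 yaw 0.0997
guardtop [[0.4282, -0.2347, 0.126], [0.4144, -0.0872, 0.126]] mid [ 0.4213 -0.161   0.126 ] len 0.1482 yaw 0.0934
tab [[0.4223, -0.1812, 0.164], [0.4192, -0.141, 0.164]] mid [ 0.4208 -0.1611  0.164 ] len 0.0403 yaw 0.0774
wire [[0.444, -0.1583, 0.02], [0.7304, -0.1275, 0.02]] mid [ 0.5872 -0.1429  0.02  ] len 0.288 yaw -1.464
0.025 [[-7.75972380e-02  9.64213758e-01  2.53516265e-01]
 [ 9.96984779e-01  7.50821475e-02  1.95964765e-02]
 [-1.39353394e-04  2.54272490e-01 -9.67132608e-01]]
```

```bash
cat >> h.py <<'E'
SY=0.245; S0=np.array([0.5935,0.171,0]); TY=0.10; G0=np.array([0.421,-0.1605,0.012])
def rz(y): return R.from_euler("z",y).as_matrix()
def sp(x,y,z): return S0+rz(SY)@[x,y,z]
def tp(x,y,z): return G0+rz(TY)@[x+.15,y,z]   # tray x,y; z above board
E
python3 - <<'E'
from h import *
for a in (-50,-40,0,35,45,50):
  for p in ((-.06,.062),(.04,.062),(-.06,-.062)):
    a_=np.radians(a); d=rz(TY)@[np.sin(a_),0,-np.cos(a_)]
    o=[]
    for s in (1,-1):
      j=inverse_kinematics(tp(*p,.045)-d*.006,q(d,s*(rz(TY)@[0,1,0]))); o.append(None if j is None else np.round(j,1).tolist())
    print(a,p,o)
gripper_to(0.0,20)
Q=q([0,0,-1],rz(SY)@[0,1,0])
r.move_to(sp(.028,0,.36),Q)
r.move_l(sp(.028,0,.287),vel=.15); st()
for th in np.radians([10,20,32,45,58,70,80,86]):
    x=-.09*np.sin(th)+.007*np.cos(th)+.006; z=.185+.09*np.cos(th)+.007*np.sin(th)-.010*max(0,np.cos(th*1.5))
    if r.move_l(sp(x,0,z+.025),vel=.08,guard=15): print("stop",th); break
st()
print(r.move_l(sp(-.082,0,.185+.025),vel=.04,guard=8)); st()
r.move_l(sp(-.07,0,.36),vel=.3)
gripper_to(.05)
r.move_to(tp(-.20,.1,.35),down(TY+np.pi)); 
im,k=snap("scene","s2"); im,k=snap("top","t2")
marks(["hook_end","hook_hinge"],"top");marks(["hook_end","hook_hinge"],"scene"); st()
print(sp(-.09,0,.185), T.current_joints())
E
```

```text
-50 (-0.06, 0.062) [[-0.2, 0.8, 1.2, -0.2, 1.9, -1.8], [-0.2, 0.8, 1.2, -0.2, 1.9, 1.3]]
-50 (0.04, 0.062) [[-0.1, 1.0, 0.9, -0.2, 2.1, -1.8], [-0.1, 1.0, 0.9, -0.2, 2.1, 1.3]]
-50 (-0.06, -0.062) [[-0.3, 0.9, 1.1, -0.3, 2.0, -2.0], [-0.3, 0.9, 1.1, -0.3, 2.0, 1.2]]
-40 (-0.06, 0.062) [[-0.2, 0.7, 1.3, -0.2, 1.8, -1.8], [-0.2, 0.7, 1.3, -0.2, 1.8, 1.3]]
-40 (0.04, 0.062) [[-0.1, 0.9, 1.0, -0.2, 2.0, -1.8], [-0.1, 0.9, 1.0, -0.2, 2.0, 1.3]]
-40 (-0.06, -0.062) [[-0.3, 0.8, 1.2, -0.3, 1.8, -2.0], [-0.3, 0.8, 1.2, -0.3, 1.8, 1.2]]
0 (-0.06, 0.062) [[-0.3, 0.3, 1.8, -0.0, 1.0, -2.0], [-0.3, 0.3, 1.8, -0.0, 1.0, 1.2]]
0 (0.04, 0.062) [[-0.2, 0.4, 1.6, -0.0, 1.1, -1.9], [-0.2, 0.4, 1.6, -0.0, 1.1, 1.2]]
0 (-0.06, -0.062) [[-0.5, 0.4, 1.7, -0.0, 1.0, -2.2], [-0.5, 0.4, 1.7, -0.0, 1.0, 1.0]]
35 (-0.06, 0.062) [None, [-0.6, 0.1, 2.4, 1.2, 0.4, -0.2]]
35 (0.04, 0.062) [None, [-0.5, 0.2, 2.2, 1.1, 0.3, 0.1]]
35 (-0.06, -0.062) [None, [-0.9, 0.2, 2.2, 1.0, 0.6, -0.3]]
45 (-0.06, 0.062) [[-0.8, 0.2, 2.5, 1.8, 0.6, 2.2], [-0.8, 0.2, 2.5, 1.8, 0.6, -1.0]]
45 (0.04, 0.062) [[-0.5, 0.3, 2.3, 1.9, 0.5
[... 340 characters left out ...]
, 0.8, 2.1], [-1.1, 0.3, 2.4, 1.6, 0.8, -1.1]]
t 8.9 [0.6208 0.1779 0.2893] [0.1 0.3 1.1] open 0.0006
t 11.9 [0.5126 0.1508 0.2231] [ 0.  -0.6 -0.1] open 0.0004
False
t 12.3 [0.5139 0.1511 0.2097] [-0.2  0.2  0.3] open 0.0006
top hook_end [([0.58, 0.171, 0.271], 0.63), ([0.418, -0.16, 0.015], 0.34)]
top hook_hinge [([0.592, 0.168, 0.185], 0.87)]
scene hook_end [([0.543, -0.078, 0.04], 0.61), ([0.58, 0.167, 0.272], 0.55)]
scene hook_hinge [([0.596, 0.174, 0.186], 0.69), ([0.538, 0.434, 0.003], 0.33)]
t 17.8 [ 0.3613 -0.066   0.362 ] [ 0.6 -0.4 -0.7] open 0.0498
[0.50618764 0.14916993 0.185     ] [-3.70713999e-01 -1.03000245e-01  1.53681366e+00 -2.32511914e-05
  1.70777393e+00  2.67079586e+00]
```

```bash
python3 - <<'E'
from h import *
gripper_to(0)
r.move_to(sp(-.12,-.0,.42),q([0,0,-1],rz(SY)@[0,1,0])) 
im,k=snap("wrist","w3")
for P in ([0,0,.185],[0,0,.275],[-.0153,0,.274],[-.09,0,.185]):
    u=proj(sp(*P),k)[0]; print(P,u)
sc=cv2.imread("pics/s2.png")[170:270,240:310]
cv2.imwrite("pics/z3.png",np.hstack([cv2.resize(im[110:270,180:330],(420,448),interpolation=cv2.INTER_CUBIC),cv2.resize(sc,(314,448),interpolation=cv2.INTER_CUBIC)]))
E
```

```text
[0, 0, 0.185] [251.25640121 248.57853014]
[0, 0, 0.275] [251.31544854 281.10810632]
[-0.0153, 0, 0.274] [251.31154436 268.91224317]
[-0.09, 0, 0.185] [251.23648939 187.75883679]
```

View pics/z3.png

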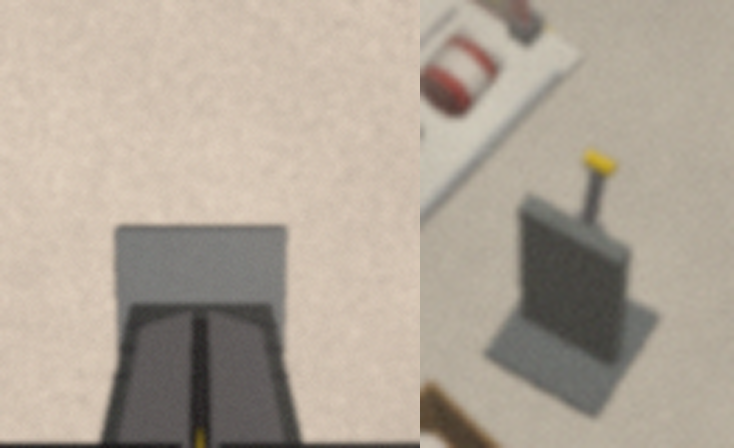

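```bash
python3 - <<'E'
from h import *
Q=q([0,0,-1],rz(SY)@[0,1,0])
r.move_l(sp(.035,0,.42),vel=.3)
r.move_l(sp(.035,0,.275),vel=.2); st()
for x in (.02,.01,0,-.01,-.02,-.03,-.04):
    g=r.move_l(sp(x,0,.275),vel=.08,guard=15); st(x,g)
    if g: break
vision.snapshot("top");marks(["hook_end"],"top");snap("scene","s3");marks(["hook_end"],"scene")
E
```

```text
t 23.9 [0.6276 0.1795 0.2773] [ 0.6 -0.1 -0. ] open 0.0007
0.02 False t 24.2 [0.6133 0.1759 0.2765] [-0.4  0.5 -0.5] open 0.0006
0.01 False t 24.5 [0.6034 0.1735 0.2754] [ 0.4 -0.3 -0.1] open 0.0005
0 False t 24.7 [0.5936 0.171  0.2752] [ 1.5  0.3 -0. ] open 0.0007
-0.01 False t 25.0 [0.5837 0.1686 0.2752] [-0.3  0.3  0.4] open 0.0006
-0.02 False t 25.3 [0.574  0.1661 0.2752] [ 0.6 -0.1  1.1] open 0.0006
-0.03 False t 25.6 [0.5643 0.1637 0.2752] [ 0.5 -0.   0.2] open 0.0004
-0.04 False t 25.8 [0.5546 0.1613 0.2752] [-0.1  0.3  0.9] open 0.0005
top hook_end []
scene hook_end [([0.58, 0.166, 0.276], 0.48)]
```

```bash
python3 - <<'E'
import cv2
a=cv2.imread("pics/s3.png")[90:270,200:380]
cv2.imwrite("pics/z4.png",cv2.resize(a,(600,600),interpolation=cv2.INTER_CUBIC))
E
```

```text
(no output)
```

View pics/z4.png

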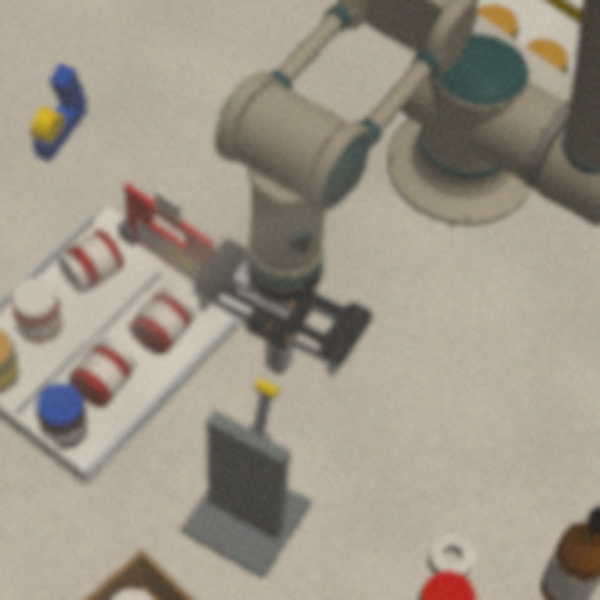

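```bash
python3 - <<'E'
from h import *
k=vision.get_calibration("scene"); print("yellow px 280.1,206.1 vs",proj([sp(-.015,0,.275),sp(0,0,.275),sp(-.04,0,.25)],k))
r.move_l(sp(-.04,0,.36),vel=.3)
gripper_to(.06)
r.move_l(sp(-.013,0,.36),vel=.2)
r.move_l(sp(-.013,0,.280),vel=.15); r.hold(.3); st()
gripper_to(0,6); st("grip")
snap("wrist","w4"); print(T.current_finger_force())
E
```

```text
yellow px 280.1,206.1 vs [[279.61762609 206.18494763]
 [277.51422111 209.2421541 ]
 [282.86677352 204.53597533]]
t 28.8 [0.5813 0.1679 0.2808] [ 0.4 -0.3 -0.1] open 0.0598
grip t 29.8 [0.5809 0.1679 0.28  ] [ 0.1 -0.6 -1.1] open 0.0005
0.0
```

```bash
python3 - <<'E'
from h import *
im,k=snap("scene","s5")
p=T.current_ee_pos()
print(proj([p,p-[0,0,.025],sp(-.015,0,.275)],k), r.nose_length)
a=im[150:250,220:320]; w=cv2.imread("pics/w4.png")
cv2.imwrite("pics/z5.png",np.hstack([cv2.resize(a,(400,400),interpolation=cv2.INTER_CUBIC),cv2.resize(w[184:384,150:350],(400,400))]))
E
```

```text
[[279.36577245 205.90544342]
 [279.19200599 209.27041165]
 [279.61762609 206.18494763]] 0.025
```

View pics/z5.png

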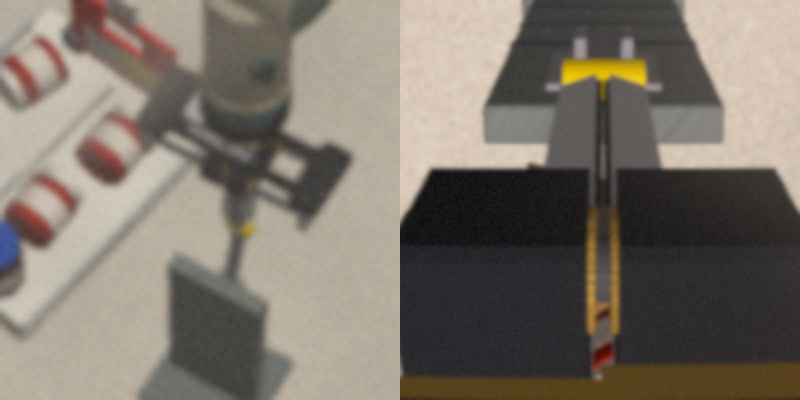

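```bash
python3 - <<'E'
from h import *
p=T.current_ee_pos();k=vision.get_calibration("wrist")
print("wrist: tcp, tip proj",proj([p,p+[0,0,-.025],p+[0,0,.02]],k),"seen tip 250,224")
ks=vision.get_calibration("scene");kt=vision.get_calibration("top")
k2=dict(k,position=np.array([0.42590375,0.15926838,0.63771843]),orientation=[0.09132776,0.70185978,0.70062151,0.09045217])
t=cv2.imread("pics/t2.png")
hsv=cv2.cvtColor(t,cv2.COLOR_BGR2HSV);m=cv2.inRange(hsv,(20,120,90),(35,255,255));m[:,:180]=0;m[:140]=0;m[200:]=0;m[:,240:]=0
print("top yellow",m.sum()//255,np.argwhere(m).mean(0)[::-1])
ut=np.argwhere(m).mean(0)[::-1]
for h in (.22,.235,.25,.265,.275,.285):
    print(h,"scene",np.round(ray((280.6,206.5),ks,h)[0],3)[:2],"w4",np.round(ray((252.2,219.5),k,h)[0],3)[:2],"w2",np.round(ray((258.8,237.5),k2,h)[0],3)[:2],"top",np.round(ray(ut,kt,h)[0],3)[:2])
E
```

```text
wrist: tcp, tip proj [[251.29969212 231.04628026]
 [251.26625495 217.88748775]
 [251.33276479 244.0766671 ]] seen tip 250,224
top yellow 40 [205.1   176.825]
0.22 scene [0.554 0.15 ] w4 [0.594 0.172] w2 [0.601 0.169] top [0.583 0.178]
0.235 scene [0.56  0.156] w4 [0.589 0.171] w2 [0.595 0.169] top [0.582 0.175]
0.25 scene [0.567 0.161] w4 [0.584 0.169] w2 [0.588 0.169] top [0.58  0.173]
0.265 scene [0.573 0.167] w4 [0.578 0.168] w2 [0.582 0.168] top [0.578 0.171]
0.275 scene [0.577 0.171] w4 [0.575 0.167] w2 [0.578 0.168] top [0.577 0.169]
0.285 scene [0.582 0.175] w4 [0.572 0.166] w2 [0.574 0.168] top [0.576 0.168]
```

```bash
python3 - <<'E'
from h import *
r.move_l(sp(-.013,0,.36),vel=.3)
r.move_to([.36,.10,.06],down(SY+np.pi/2))
print(r.move_l([.36,.10,.002],vel=.04,guard=5)); st("touch")
r.move_l([.36,.10,.10],vel=.2)
E
```

```text
False
touch t 33.3 [0.3602 0.1    0.0022] [-0.5 -0.1 -0.5] open 0.0004
```

```bash
python3 - <<'E'
from h import *
r.move_l([.36,.10,.004],vel=.2)
print(r.move_l([.36,.10,-.03],vel=.03,guard=4)); st("touch")
r.hold(.2); st()
r.move_l([.36,.10,.10],vel=.2)
E
```

```text
True
touch t 35.1 [ 0.3604  0.1001 -0.0083] [-1.4  0.1  7.7] open 0.0005
t 35.3 [ 0.3604  0.1001 -0.0083] [-0.8 -0.7  7.5] open 0.0006
```

```bash
cat >> h.py <<'E'
def ee(g,d=(0,0,-1),off=.027): d=np.array(d,float); return np.array(g)+d/np.linalg.norm(d)*off   # grasp point -> commanded TCP (tool measured 33 mm shorter than stated)
def hook(th): return sp(-.09*np.sin(th),0,.185+.09*np.cos(th))
E
python3 - <<'E'
from h import *
gripper_to(.06,8)
r.move_to(ee(sp(-.013,0,.36)),q([0,0,-1],rz(SY)@[0,1,0]))
r.move_l(ee(hook(.16)),vel=.15); st()
gripper_to(0.0,8); st("grip")
if T.current_opening()>.015:
    for th in np.radians([12,20,30,40,50,60,70,80,87]):
        if r.move_l(ee(hook(th)),vel=.1,guard=15): print("stop",th);break
    st()
    print(r.move_l(ee(hook(1.62)),vel=.04,guard=6)); st("bottom")
    snap("scene","s6");marks(["hook_end"],"scene")
E
```

```text
t 39.0 [0.5798 0.1675 0.2475] [0.6 0.1 0.1] open 0.0599
grip t 39.6 [0.5796 0.1679 0.2471] [-0.3  1.1  2. ] open 0.0262
t 42.3 [0.5063 0.1495 0.1629] [-1.1  4.6 -1.3] open 0.0258
True
bottom t 42.6 [0.5062 0.1496 0.1542] [-0.4 -0.1  4.2] open 0.026
scene hook_end [([0.613, -0.214, 0.011], 0.58), ([0.505, 0.148, 0.185], 0.49)]
```

```bash
python3 - <<'E'
from h import *
gripper_to(.06,30); r.move_l(ee(sp(-.09,0,.34)),vel=.3)
gripper_to(.045)
Qg=q([0,0,-1],-(rz(TY)@[1,0,0]))
gp=G0+[0,0,.138]
for s in (1,-1):
    j=inverse_kinematics(ee(gp+[0,0,.15]),q([0,0,-1],s*(rz(TY)@[1,0,0]))); j2=inverse_kinematics(ee(sp(-.15,0,.25)),q([0,0,-1],s*(rz(SY)@[1,0,0])))
    print(s,np.round(j,2),np.round(j2,2))
s=1 if abs(inverse_kinematics(ee(gp+[0,0,.15]),q([0,0,-1],rz(TY)@[1,0,0]))[5])<1.6 else -1
r.move_to(ee(gp+[0,0,.08]),q([0,0,-1],s*(rz(TY)@[1,0,0])))
print("blocked",r.move_l(ee(gp),vel=.12,guard=8)); st()
gripper_to(0,30); st("grip")
if T.current_opening()>.005:
    r.move_l(ee(gp+[0,0,.18]),vel=.15); st("lifted")
    r.move_to(ee(sp(-.16,0,.102+.138+.03)),q([0,0,-1],s*(rz(SY)@[1,0,0])))
    st("at hook"); snap("scene","s7")
    vision.snapshot("wrist");marks(["guard"],"wrist");vision.snapshot("top");marks(["guard"],"top")
    print("expected",sp(-.16,0,.132))
E
```

```text
1 [-0.52  0.05  1.6  -0.    1.49 -0.62] [ 0.14  0.1   1.67 -0.    1.37 -0.1 ]Traceback (most recent call last):
  File "<stdin>", line 8, in <module>
    return _wrapfunc(a, 'round', decimals=decimals, out=out)
    return _wrapit(obj, method, *args, **kwds)
    result = getattr(arr, method)(*args, **kwds)
TypeError: unsupported operand type(s) for *: 'NoneType' and 'float'
```

```bash
python3 - <<'E'
from h import *
gp=G0+[0,0,.138]
r.move_to(ee(gp+[0,0,.08]),q([0,0,-1],rz(TY)@[1,0,0]))
print("blocked",r.move_l(ee(gp),vel=.12,guard=8)); st()
gripper_to(0,30); st("grip")
if T.current_opening()>.005:
    r.move_l(ee(gp+[0,0,.18]),vel=.15); st("lifted")
    r.move_to(ee(sp(-.16,0,.102+.138+.03)),q([0,0,-1],rz(SY)@[1,0,0]))
    st("at hook"); snap("scene","s7")
    vision.snapshot("wrist");marks(["guard"],"wrist");vision.snapshot("top");marks(["guard"],"top")
    print("expected",sp(-.16,0,.132))
E
```

```text
blocked False
t 46.6 [ 0.4217 -0.1606  0.1236] [-0.  -1.1 -0. ] open 0.0453
grip t 47.3 [ 0.4211 -0.1606  0.1231] [0.7 0.6 0.6] open 0.0079
lifted t 48.6 [ 0.4205 -0.1602  0.302 ] [ 0.  -0.6 -2.1] open 0.0079
at hook t 49.8 [0.4387 0.1314 0.2431] [-0.9 -0.2 -1.9] open 0.0076
wrist guard [([0.442, 0.132, 0.129], 0.62)]
top guard [([0.644, -0.074, 0.046], 0.72), ([0.437, 0.13, 0.135], 0.39)]
expected [0.43827803 0.13219099 0.132     ]
```

```bash
python3 - <<'E'
from h import *
r.move_l(ee(sp(-.16,0,.102+.138)),vel=.1)
print(r.move_l(ee(sp(-.05,0,.102+.138)),vel=.08,guard=8)); st("in")
print(r.move_l(ee(sp(-.05,0,.084+.138)),vel=.03,guard=3)); st("down")
E
```

```text
False
in t 52.0 [0.5445 0.1588 0.2132] [-0.6  0.1 -1.7] open 0.0079
True
down t 52.5 [0.5449 0.1588 0.2   ] [-0.4  0.2  5.4] open 0.0081
```

```bash
python3 - <<'E'
from h import *
gripper_to(.03); r.hold(.3)
r.move_l(ee(sp(-.05,0,.40)),vel=.2); st()
gripper_to(.082)
r.move_to([0.47,-0.15,0.40],down(TY+np.pi/2)); st()
im,k=snap("wrist","w7"); print(k["position"].tolist(),k["orientation"].tolist())
marks(["jar1","mate"],"wrist"); vision.snapshot("top"); marks(["jar1","guard"],"top"); s,_=snap("scene","s8");marks(["jar1","guard"],"scene")
for n in ("wrist",):
  for d in models.regions_of("jar1",n)[:5]:
    m=d["pixels"].astype(np.uint8); print(round(d["score"],2),cv2.minAreaRect(cv2.findNonZero(m)))
cv2.imwrite("pics/z8.png",np.hstack([cv2.resize(im[60:260,160:330],(425,500)),cv2.resize(s[130:270,220:325],(375,500))]))
E
```

```text
t 54.4 [0.5445 0.1588 0.3718] [-0.8  1.2  0.1] open 0.0295
t 57.1 [ 0.4701 -0.1497  0.4   ] [-0.5 -0.6  0.3] open 0.082
[0.3961639644668818, -0.1573834731520915, 0.5878453481362577] [0.08624966773234458, 0.6653507127664624, 0.7353670750891919, 0.09541849250531828]
wrist jar1 [([0.469, -0.23, 0.042], 0.86), ([0.422, -0.16, 0.011], 0.75), ([0.54, -0.077, 0.04], 0.74), ([0.644, -0.08, 0.046], 0.71)]
wrist mate [([0.616, -0.212, 0.012], 0.58)]
top jar1 [([0.541, -0.081, 0.039], 0.76), ([0.645, -0.075, 0.045], 0.76), ([0.463, -0.228, 0.042], 0.48)]
top guard [([0.544, 0.158, 0.089], 0.66)]
scene jar1 [([0.645, -0.077, 0.045], 0.57), ([0.471, -0.231, 0.046], 0.54), ([0.543, -0.08, 0.037], 0.52)]
scene guard [([0.543, 0.161, 0.089], 0.68)]
0.9 ((206.0, 168.5), (45.0, 36.0), 90.0)
0.87 ((284.5, 177.0), (46.0, 35.0), 90.0)
```

View pics/z8.png

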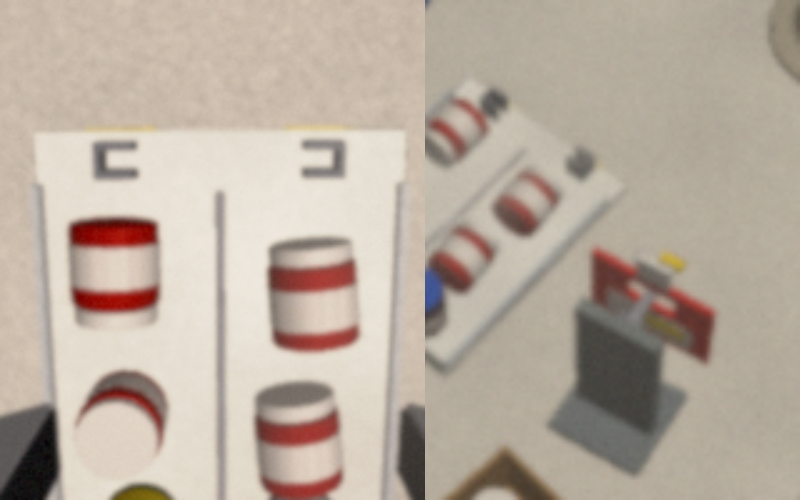

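```bash
cat >> h.py <<'E'
def tdir(a): return rz(TY)@[np.sin(a),0,-np.cos(a)]
def tray_of(w): v=rz(-TY)@(np.array(w)-G0); return np.round([v[0]-.15,v[1],v[2]],4)
def tq(a): return q(tdir(a),-(rz(TY)@[0,1,0]))
def plan(x,y,lid,a0,lean,px,py,up=.008,along=.042):
    """bottom centre at tray x,y; lid=+-1 direction of lid along tray x; angles in deg"""
    a0=np.radians(a0);ph=np.radians(90-lean)*lid    # tool angle a grows when lid=+1
    bc=np.array([x,y,.031]); g=bc+[lid*along,0,up]
    d=lambda a:np.array([np.sin(a),0,-np.cos(a)])
    e0=ee(g,d(a0)); M=R.from_euler("y",-ph).as_matrix()
    b1=np.array([px,py,.031*np.sin(np.radians(lean))])
    e1=b1+M@(e0-bc); a1=a0+ph
    return tp(*e0),tq(a0),tdir(a0),tp(*e1),tq(a1),tdir(a1),np.degrees(a1)
E
python3 - <<'E'
from h import *
C=tray_of([.469,-.230,.043]);B=tray_of([.541,-.079,.04]);A=tray_of([.645,-.077,.045]);print(A,B,C,tray_of([.615,-.212,.012]),tray_of([.696,-.07,.012]))
for nm,P in (("B",plan(B[0],B[1],-1,35,10,-.06,.062)),("B30",plan(B[0],B[1],-1,30,15,-.06,.062)),("B25",plan(B[0],B[1],-1,25,20,-.06,.062)),("A",plan(A[0],A[1],-1,30,15,.04,.062)),("C",plan(C[0],C[1],1,-40,20,-.075,-.065)),("C2",plan(C[0],C[1],1,-45,15,-.075,-.065))):
    print(nm,P[6])
    for i in (0,3):
        for dz in (.08,0):
            j=inverse_kinematics(P[i]-P[i+2]*dz if i==0 else P[i]+[0,0,dz],P[i+1]); print(i,dz,None if j is None else np.round(j,2))
E
```

```text
[0.0812 0.0607 0.033 ] [-0.0225  0.0691  0.028 ] [-0.1092 -0.0739  0.031 ] [ 0.0379 -0.0706  0.    ] [0.1327 0.0626 0.    ]
B -45.0
0 0.08 [-0.69  0.01  2.36  0.97  0.52 -0.03]
0 0 [-0.58  0.22  2.4   1.51  0.37 -0.52]
3 0.08 [-0.17  0.69  1.28 -0.21  1.93  1.3 ]
3 0 [-0.17  0.76  1.35 -0.2   1.79  1.33]
B30 -45.00000000000001
0 0.08 [-0.61  0.02  2.28  0.69  0.54  0.32]
0 0 [-0.52  0.21  2.32  1.06  0.34 -0.02]
3 0.08 [-0.17  0.68  1.29 -0.21  1.93  1.3 ]
3 0 [-0.17  0.76  1.35 -0.2   1.79  1.33]
B25 -45.0
0 0.08 [-0.53  0.04  2.19  0.46  0.6   0.6 ]
0 0 [-0.48  0.21  2.25  0.66  0.39  0.42]
3 0.08 [-0.18  0.68  1.29 -0.21  1.93  1.3 ]
3 0 [-0.18  0.75  1.36 -0.2   1.79  1.33]
A -45.00000000000001
0 0.08 [-0.45  0.16  2.1   0.59  0.49  0.56]
0 0 [-0.4   0.32  2.12  0.82  0.33  0.34]
3 0.08 [-0.14  0.83  0.97 -0.2   2.1   1.3 ]
3 0 [-0.14  0.89  1.05 -0.19  1.97  1.32]
C 29.999999999999996
0 0.08 [-0.33  0.77  1.12 -0.28  1.89  1.15]
0 0 [-0.35  0.76  1.32 -0.29  1.7   1.17]
3 0.08 [-0.8   0.14  2.05  0.64  0.72  0.23]
3 0 [-0.8   0.26  2.16  0.87  0.54 -0.05]
C2 30.000000000000004
0 0.08 [-0.31  0.84  1.05 -0.31  1.98  1.14]
0 0 [-0.34  0.81  1.27 -0.31  1.79  1.18]
3 0.08 [-0.81  0.14  2.06  0.65  0.71  0.21]
3 0 [-0.81  0.26  2.17  0.88  0.54 -0.07]
```

```bash
cat >> h.py <<'E'
def stand_up(P,opening=.080):
    e0,q0,d0,e1,q1,d1,_=P
    gripper_to(opening,25)
    r.move_to(e0-d0*.08+[0,0,.06],q0); r.move_l(e0-d0*.08,vel=.2)
    if r.move_l(e0,vel=.12,guard=8): st("BLOCKED"); return False
    st("at jar"); gripper_to(.03,25); st("grip")
    if T.current_opening()<.05: return False
    r.move_l(e0+[0,0,.11],vel=.15); st("lift")
    r.move_to(e1+[0,0,.09],q1); st("turned")
    r.move_l(e1+[0,0,.008],vel=.12); print("contact",r.move_l(e1-[0,0,.012],vel=.03,guard=2.5)); st("down")
    return True
def let_go(P,opening=.080):
    gripper_to(opening); r.hold(.4); p=np.array(T.current_ee_pos())
    r.move_l(p-P[5]*.10,vel=.15); st("off")
E
python3 - <<'E'
from h import *
P=plan(-.0225,.0691,-1,28,17,-.06,.062)
if stand_up(P):
    snap("scene","s9");  print("target",np.round(P[3],4))
    im,k=snap("wrist","w9"); cv2.imwrite("pics/z9.png",np.hstack([cv2.resize(im[100:384,100:400],(400,380)),cv2.resize(cv2.imread("pics/s9.png")[110:250,180:320],(380,380))]))
E
```

```text
at jar t 61.4 [ 0.5124 -0.0822  0.028 ] [-0.5  0.4 -0.3] open 0.0796
grip t 61.8 [ 0.5124 -0.0827  0.028 ] [-2.2 -1.1  6.2] open 0.0621
lift t 62.7 [ 0.5103 -0.0811  0.1353] [ 0.5 -0.5 -2.8] open 0.0624
turned t 63.9 [ 0.4808 -0.0921  0.1336] [ 0.1  0.4 -2.9] open 0.0624
contact True
down t 65.2 [ 0.4813 -0.092   0.0421] [2.6 0.5 4.1] open 0.0622
target [ 0.4808 -0.0922  0.0445]
```

View pics/z9.png

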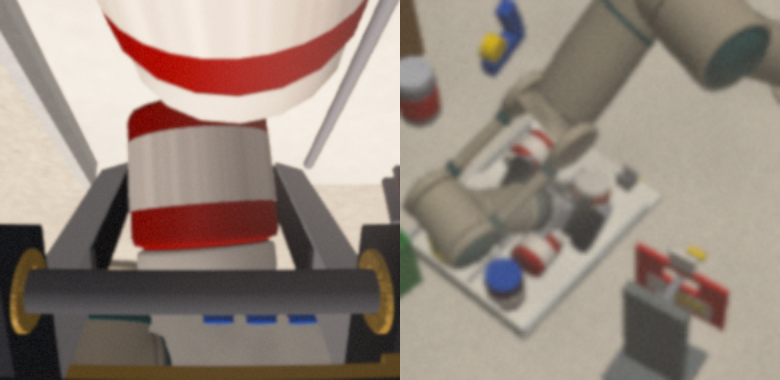

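```bash
python3 - <<'E'
from h import *
P=plan(-.0225,.0691,-1,28,17,-.06,.062)
let_go(P)
r.move_to([0.50,-0.15,0.40],down(TY+np.pi/2)); 
im,k=snap("wrist","w10"); marks(["jar1","mate"],"wrist"); vision.snapshot("top"); marks(["jar1","mate","back_right"],"top"); st()
cv2.imwrite("pics/z10.png",cv2.resize(im[60:260,130:350],(440,400)))
E
```

```text
off t 67.0 [ 0.551  -0.085   0.1113] [ 1.1  0.1 -0.9] open 0.0799
wrist jar1 [([0.506, -0.085, 0.009], 0.91), ([0.47, -0.228, 0.044], 0.74), ([0.647, -0.078, 0.043], 0.67)]
wrist mate [([0.614, -0.215, 0.011], 0.57)]
top jar1 [([0.648, -0.079, 0.046], 0.92), ([0.504, -0.089, 0.012], 0.48), ([0.465, -0.232, 0.045], 0.41)]
top mate [([0.614, -0.213, 0.015], 0.63)]
top back_right [([0.697, -0.067, 0.01], 0.77)]
t 70.2 [ 0.5001 -0.15    0.3999] [-0.8  0.4 -0.1] open 0.08
```

View pics/z10.png

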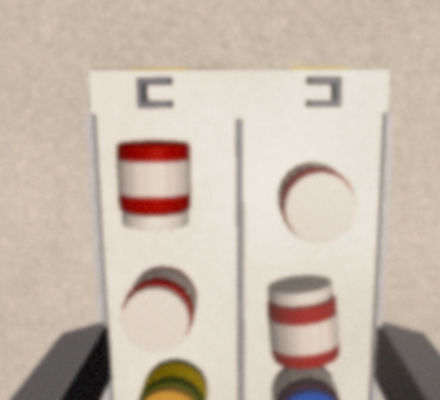

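```bash
python3 - <<'E'
from h import *
A=tray_of([.647,-.078,.043]); print(A)
P=plan(A[0],A[1],-1,28,17,.035,.062)
if stand_up(P):
    print("target",np.round(P[3],4)); let_go(P)
    r.move_to([0.50,-0.15,0.40],down(TY+np.pi/2)); 
    im,k=snap("wrist","w11"); marks(["jar1","mate"],"wrist"); vision.snapshot("top"); marks(["jar1","mate","back_right"],"top"); st()
E
```

```text
[0.0831 0.0595 0.031 ]
at jar t 74.1 [ 0.6183 -0.0811  0.0279] [ 0.6  0.2 -0. ] open 0.0802
grip t 74.6 [ 0.6183 -0.0815  0.0281] [-1.4 -1.4  5. ] open 0.0629
lift t 75.5 [ 0.6164 -0.0803  0.1354] [-0.6 -0.9 -3.4] open 0.0626
turned t 76.8 [ 0.5753 -0.0828  0.1339] [-0.9  0.  -1.8] open 0.063
contact True
down t 78.0 [ 0.5755 -0.0824  0.0454] [1.4 1.9 3.6] open 0.0626
target [ 0.5753 -0.0827  0.0445]
off t 79.7 [ 0.6455 -0.0756  0.1144] [-0.9 -0.3 -0.4] open 0.08
wrist jar1 [([0.504, -0.088, 0.008], 0.9), ([0.469, -0.228, 0.042], 0.82), ([0.599, -0.077, 0.01], 0.57)]
wrist mate [([0.617, -0.215, 0.013], 0.88)]
top jar1 [([0.595, -0.075, 0.014], 0.66), ([0.506, -0.086, 0.008], 0.59), ([0.463, -0.229, 0.044], 0.59), ([0.568, -0.148, -0.001], 0.54)]
top mate [([0.613, -0.211, 0.014], 0.73), ([0.594, 0.168, 0.0], 0.5), ([0.423, -0.162, 0.014], 0.38)]
top back_right [([0.54, 0.431, 0.004], 0.62), ([0.697, -0.071, 0.011], 0.5)]
t 82.9 [ 0.5001 -0.15    0.3998] [-0.  -0.3  0.6] open 0.0798
```

```bash
python3 - <<'E'
from h import *
C=tray_of([.4685,-.229,.043]); print(C)
P=plan(C[0],C[1]+.001,1,-40,20,-.075,-.064,up=.010)
if stand_up(P,.075):
    print("target",np.round(P[3],4)); let_go(P,.078)
    r.move_to([0.47,-0.15,0.40],down(TY+np.pi/2)); 
    im,k=snap("wrist","w12"); marks(["jar1","mate"],"wrist"); vision.snapshot("top"); marks(["jar1","mate","back_left","guard","hook_end"],"top"); st()
    s,_=snap("scene","s12"); cv2.imwrite("pics/z12.png",np.hstack([cv2.resize(im[60:280,130:350],(400,400)),cv2.resize(s[110:250,180:320],(400,400))]))
E
```

```text
[-0.1096 -0.0729  0.031 ]
at jar t 87.2 [ 0.4939 -0.2259  0.0331] [ 1.4 -0.1  0.8] open 0.075
grip t 87.6 [ 0.4937 -0.2259  0.0327] [ 2.2 -0.9  2.8] open 0.0614
lift t 88.4 [ 0.4925 -0.2253  0.1413] [ 0.7 -0.  -3.3] open 0.0614
turned t 89.5 [ 0.5204 -0.2146  0.1317] [ 0.5 -0.7 -3.3] open 0.0615
contact True
down t 90.8 [ 0.5208 -0.2154  0.0416] [-1.3 -0.3  4. ] open 0.0615
target [ 0.5204 -0.2148  0.0421]
off t 92.5 [ 0.4699 -0.219   0.1266] [ 0.1  0.3 -0.9] open 0.0779
wrist jar1 [([0.502, -0.216, 0.009], 0.71), ([0.599, -0.078, 0.014], 0.68), ([0.5, -0.085, 0.01], 0.66)]
wrist mate [([0.617, -0.212, 0.013], 0.83)]
top jar1 [([0.503, -0.088, 0.01], 0.75), ([0.495, -0.217, 0.013], 0.69), ([0.6, -0.075, 0.015], 0.52)]
top mate [([0.567, -0.143, -0.0], 0.32)]
top back_left [([0.702, -0.197, 0.01], 0.68), ([0.597, -0.074, 0.013], 0.62)]
top guard [([0.541, 0.157, 0.091], 0.5), ([0.591, 0.171, 0.185], 0.47)]
top hook_end [([0.506, 0.147, 0.18], 0.5)]
t 94.8 [ 0.4699 -0.1501  0.4   ] [0.3 0.6 0.7] open 0.0779
```

View pics/z12.png

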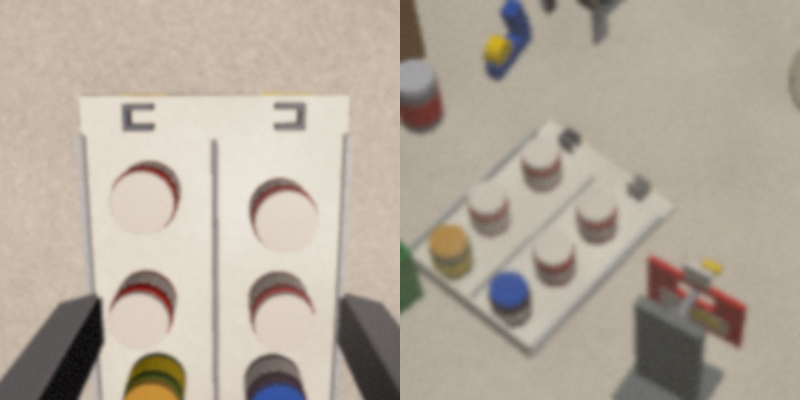

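```bash
python3 - <<'E'
from h import *
gp=G0+[0,0,.138]; Qs=q([0,0,-1],rz(SY)@[1,0,0])
gripper_to(.03,30)
r.move_to(ee(sp(-.05,0,.40)),Qs); r.move_l(ee(sp(-.05,0,.26)),vel=.25)
print(r.move_l(ee(sp(-.05,0,.227)),vel=.08,guard=6)); gripper_to(0,30); st("grip")
if T.current_opening()>.005:
    r.move_l(ee(sp(-.05,0,.240)),vel=.06); st("lift")
    print(r.move_l(ee(sp(-.16,0,.240)),vel=.1,guard=8)); st("out")
    r.move_l(ee(sp(-.16,0,.33)),vel=.2)
    r.move_to(ee(gp+[0,0,.16]),q([0,0,-1],rz(TY)@[1,0,0]))
    r.move_l(ee(gp+[0,0,.05]),vel=.2); r.hold(.3); st("above")
    im,k=snap("wrist","w13");marks(["guard"],"wrist");snap("top","t13");marks(["guard","hook_end"],"top");snap("scene","s13");marks(["guard"],"scene")
E
```

```text
False
grip t 99.3 [0.5451 0.1589 0.2004] [-0.4  0.1  1.8] open 0.008
lift t 99.7 [0.5453 0.1589 0.2134] [-0.5 -0.  -1.4] open 0.008
False
out t 100.9 [0.439  0.1323 0.213 ] [-0.1  0.  -1.6] open 0.0074
above t 103.6 [ 0.4216 -0.1608  0.1739] [ 0.6  0.7 -0.3] open 0.0077
wrist guard [([0.425, -0.162, 0.059], 0.9), ([0.599, -0.077, 0.012], 0.33), ([0.422, -0.158, 0.012], 0.32)]
top guard [([0.42, -0.16, 0.065], 0.6)]
top hook_end [([0.507, 0.151, 0.184], 0.56)]
scene guard [([0.421, -0.16, 0.066], 0.61)]
```

```bash
python3 - <<'E'
from h import *
gp=G0+[0,0,.138]
print(r.move_l(ee(gp+[0,0,.004]),vel=.08,guard=5)); st("a")
print(r.move_l(ee(gp-[0,0,.003]),vel=.03,guard=3)); st("b")
E
```

```text
False
a t 104.7 [ 0.4213 -0.1607  0.1272] [-0.2 -0.3 -0.9] open 0.0077
True
b t 105.0 [ 0.4222 -0.1612  0.1232] [-0.4 -0.1  3.4] open 0.0078
```

```bash
python3 - <<'E'
from h import *
gp=G0+[0,0,.138]
gripper_to(.035); r.move_l(ee(gp+[0,0,.12]),vel=.2); gripper_to(.06,8)
r.move_to(ee(sp(-.09,0,.33)),q([0,0,-1],rz(SY)@[0,1,0]))
print(r.move_l(ee(hook(1.57)),vel=.15,guard=8)); gripper_to(0,10); st("grip")
if .015<T.current_opening()<.04:
    for th in np.radians([80,70,60,50,40,30,20,10,3]):
        if r.move_l(ee(hook(th)),vel=.1,guard=15): print("stop",th);break
    st()
    print(r.move_l(ee(hook(-.06)),vel=.03,guard=5)); st("top")
    p=np.array(T.current_ee_pos()); v=rz(-SY)@(p-S0); print("stand x",v)
    gripper_to(.06); r.move_l(p+[0,0,.10],vel=.2)
    r.move_to([0.40,0,0.40],down(TY+np.pi/2))
    im,k=snap("wrist","w14"); t,_=snap("top","t14"); marks(["jar1","mate","guard","hook_end","back_left","back_right"],"top"); s,_=snap("scene","s14"); marks(["guard","hook_end"],"scene"); st()
    cv2.imwrite("pics/z14.png",np.hstack([cv2.resize(s[110:260,190:340],(400,400)),cv2.resize(t[120:250,180:350],(400,306))] if 0 else [cv2.resize(s[110:260,190:340],(400,400)),cv2.resize(t[125:255,210:340],(400,400))]))
E
```

```text
False
grip t 109.9 [0.5062 0.1495 0.1582] [-0.9  0.9  1.2] open 0.0257
t 112.6 [0.5893 0.1702 0.2481] [-1.8  5.   3.6] open 0.0257
False
top t 113.1 [0.5987 0.1725 0.2483] [-1.7  4.2  4.3] open 0.0255
stand x [5.38554853e-03 1.92930322e-04 2.48264591e-01]
top jar1 [([0.494, -0.218, 0.012], 0.84), ([0.598, -0.075, 0.014], 0.78), ([0.505, -0.086, 0.008], 0.62)]
top mate [([0.611, -0.212, 0.018], 0.88)]
top guard [([0.47, 0.392, 0.001], 0.67), ([0.42, -0.161, 0.016], 0.47)]
top hook_end [([0.592, 0.171, 0.275], 0.53)]
top back_left [([0.703, -0.194, 0.014], 0.83), ([0.538, 0.433, 0.005], 0.44)]
top back_right [([0.694, -0.067, 0.01], 0.61), ([0.423, -0.16, 0.016], 0.25)]
scene guard [([0.422, -0.161, 0.011], 0.77), ([0.42, -0.159, 0.014], 0.46)]
scene hook_end [([0.591, 0.168, 0.275], 0.54), ([0.508, -0.082, 0.011], 0.45)]
t 116.0 [4.001e-01 1.000e-04 3.999e-01] [ 0.3 -0.   0.6] open 0.0601
```

View pics/z14.png

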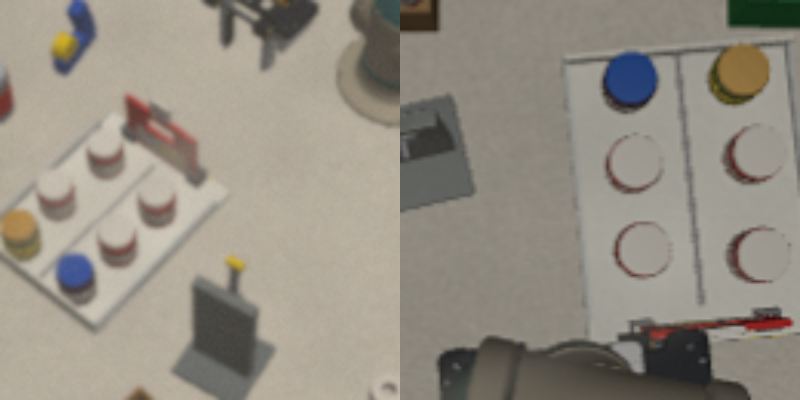

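The final pictures show all five remaining points as wanted: the jars stand upright, the guard sits in its brackets, the hook points straight up, and the bystanders are in place.

```bash
python3 -c "
from h import *
print(r.sign_off())"
```

```text
the job is handed in; nothing more can be done
None
```

The job is done and handed in at about 116 s: all three tipped jars stand upright, the guard is back in its brackets, the hook is folded up, and nothing else on the table was seen to move.

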